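# Lever open the punch case

## Robot

A 7-joint arm with a two-finger parallel gripper is mounted at the origin on the work surface. World frame = base frame: x ahead of the robot, y to its left, z up, the work surface at z = 0. Lengths are in m, angles in rad, forces in N, time in s.
With the tool pointing down it reaches from about 0.425 to 0.875 m from the base axis. Payload 4.7 kg.
Tool frame: the origin (TCP) lies where the fingers leave the gripper's body, on its centre line; the fingertips stand 70 mm ahead of it and the grasp point (between the pads) lies 51 mm ahead of it; z points along the fingers, y is the line along which they close (so a half turn about z gives the same grasp; the last joint's range is limited). The gripper opens to 87 mm and grips with 3 to 60 N. Pads are 19 mm wide; open, the fingers measure 117 mm over their backs; the gripper's body (75 mm by 190 mm) begins 51 mm behind the grasp point.
Start: joints at [1.268, 0.321, -0.07, 1.45, 0.023, 1.371, -0.057], TCP at [0.202, -0.618, 0.292] pointing down, gripper open.
Joint ranges: [-2.86, 2.86], [-0.3, 2.09], [-1.38, 1.24], [0.06, 2.45], [-1.56, 4.7], [0.09, 2.05], [-2.69, 2.69]. Speed limits (rad/s): [2.57, 2.57, 3.14, 3.14, 3.14, 3.14, 3.14].

## Interface

Orientations are given as a rotation vector (axis times angle).
In Python, from bench import get_state, get_image, get_calibration, close_job gives the robot as it stands.
- The arm moves only by the tool send_rows, never from a script. Its argument "rows" is a list of rows, each an object of numbers: "hand": the finger opening in mm, from 0 to 87; "x", "y", "z": the shift along the world's x, y, z in mm; "roll": the turn about the world's z in degrees. A call has 1 to 10 rows; each row shifts and turns the commanded pose from where the row before left it; what a row does not reach is not made up. A row lasts 1/10 s, in which the tool goes at most 50 mm and 8.59 degrees, less where a joint would pass 70% of its speed; a pose out of reach is approached as far as the arm can. A call is refused whole if a number of a shift passes 50 or a number of a turn 8.59, either way. A call with a gripper value outside its range is refused whole. The fingers move at their own pace and stop on an object; "force" is the grip in N (left out, the last holds). Time passes only in rows, so rows that do not move let the fingers close. It gives the time, the measured TCP pose, the force, the opening and the grip force at its end, in the units of the state.
- get_state(): the state, without advancing time (a new reading comes with each control period).
- get_image(name): name is "side" or "top" or "wrist"; returns the picture (400x640x3 uint8, blue, green, red); there is no depth.
- get_calibration(name): a dict with "mtx" (3x3 intrinsics, pixels), "world_from_camera" (4x4, takes a point from camera to world coordinates). Camera axes: x right, y down, z forward; pixel columns grow to the right and rows downward; lengths in m; the calibration is good to about 2 mm. The wrist camera is an equidistant fisheye: a pixel r from the principal point sees the ray r / f radians off the axis. A picture is of the moment at which its call begins: read the wrist's pose just before it. get_calibration takes no time and is no camera call; for the wrist camera it gives the pose at the moment of the call.
- close_job(): hands the job in; it is judged then, once.
The state is a dict: "time": time; "joint_positions": joint angles; "qd": joint speeds; "joint_torque": joint torques, N m; "position": TCP position; "tool_rot": TCP orientation; "ft_force": force on the tool from outside, world axes, zero at the start; "torque": the same for the moment, N m; "grip_width": opening from 0.0 (shut) to 1.0 (fully open); "grip_force": force on a finger pad.
Only numpy, scipy, OpenCV 4.12 (cv2) and the standard library are available. Lean on these libraries where they do the work, as an engineer would, in place of code of your own. Each camera call takes 0.05 s, during which the arm holds its last target. There are 200 camera calls.

## Task

The lid of the wooden punch case fits tight and has no handle. Take the flat-bladed opener from its sloping rest, put the blade through the notch in the front of the case and lever the lid up until it stands upright or leans back by itself, keeping the gripper itself off the lid. Then lay the opener back in the channel of its rest, blade down against the toe stop, and leave the other tools where they are.

Things in the scene. Friction and masses are not known exactly. Their poses are not given: they have to be found in the camera images.
- case: Fixed dark wooden case, 120 deep (x), 150 wide (y), 62 high without lid. Origin: centre of its underside; front faces its -x. Walls and floor 6 thick; inside, only punches on the floor (top 14 above the bench). The front wall's middle 50 is cut down by 28: a notch under the closed lid's edge, 50 wide, 34 to 62 above the bench. Nothing is above the case.
- lid_panel: The wooden lid, 120 x 150 x 8, 0.16 kg, closed flat on the case with its edges flush with the walls; no handle. Its body frame has the axes of the case when closed and its origin on the hinge line (middle of the lower rear edge).
- lid (a joint): Angle of the lid in rad: 0 closed, 1.57 upright, 1.9 the stop. Stiff hinge (two brass knuckles) along the rear (+x of case) top edge: the lid stays where it is left. About 4 N at the front edge lifts it.
- lid_edge (a point): Middle of the lid's lower front edge, right above the notch; it moves with the lid. 62 above the bench when closed.
- lid_hinge (a point): Middle of the hinge line, 120 behind lid_edge, 62 above the bench.
- opener: Loose straight opener, 70 g, 179 long: wooden handle 16 x 16, 84 long (x -34 to +50), steel blade 16 wide, 3 thick, 95 long (x +50 to +145), flush with the handle's underside. Origin on the underside at the place to grip; +x to the blade tip, y across, z out of its top. Starts in the rest, handle up, +x pointing down 35 degrees from vertical.
- opener_grip (a point): Place to grip, in the middle of the handle's section: 8 along z from the opener's origin.
- opener_tip (a point): Middle of the blade's tip end: (145, 0, 1.5) in the opener's frame.
- rest: Fixed wooden rest: open-topped channel sloping down to its +x, 35 degrees from vertical, steel toe stop at its foot. Origin on the bench below the foot, z up. Channel 100 long, 26 wide inside, rails 12 high, upper end about 94 above the bench. The opener lies in it, underside on the floor, tip on the toe stop, 79 of its handle standing out above.
- rest_toe (a point): Where opener_tip is when the opener lies in the rest: foot of the channel, about 13 above the bench.
- rest_grip (a point): Where opener_grip is when the opener lies in the rest, about 135 above the bench.
- mandrel: Bystander: tapered steel ring mandrel standing upright, base 68 across, 200 high. Origin at the centre of its underside.
- hammer: Bystander: hammer lying on the bench. Origin at the middle of its underside.
- mallet: Bystander: wooden mallet lying on the bench, head 56 across and 90 long, handle to its -x. Origin below the head.
- bench_block: Bystander: square steel block 75 x 75 x 22 lying on the bench. Origin at the centre of its underside.
Not all that is in view belongs to the job. Of the things that look like the opener, the smallest one is meant.

How it is judged:
On the way:
1. The lid is levered up past 20 degrees (0.35 rad) with the opener bearing on it (value of joint lid above 0.35 rad and contact force between opener and lid_panel above 0.3 N), for 0.1 s.
At the end, for the whole second after the job is handed in: The lid stands open by itself, past 1.3 rad (75 degrees); the opener lies still in the channel of its rest, its tip and grip point each within 20 mm of rest_toe and rest_grip (value of joint lid above 1.3 rad and distance between opener_tip and rest_toe below 0.02 m and distance between opener_grip and rest_grip below 0.02 m and linear speed of opener below 0.02 m/s and velocity of joint lid below 0.05 rad/s); the robot touches nothing.
It fails at once if The gripper or arm presses on the lid (over 1 N) (contact force between any of the fingers, the arm and lid_panel above 1 N).
It fails at once if A bystander is moved by more than 30 mm (distance of any of mandrel, hammer, mallet, bench_block from where it was at the start of the episode above 0.03 m).
It also fails if it takes over 54 s, if anything falls off the work surface, if the arm or the gripper's body presses on something with over 40 N, if the wrist force passes 120 N, or if a joint passes its speed limit or range.

## Working session

There is one attempt and no reset: what is moved stays moved. The work goes in short steps, Python scripts to look and compute and a tool call to move; the robot and the scene stay as the last step left them, time stands still between calls to the robot, and variables do not carry over. Pictures are saved under pics/ and viewed, at most 10 in all, crops included, and the job is handed in when it is done.

Besides the shell and the picture viewer there is one more tool, called after ">>>" in YAML: its name, and indented under it one key for each argument. send_rows: Moves the arm, as the interface text tells. Its arguments: {"type":"object","properties":{"rows":{"type":"array","items":{"type":"object","properties":{"hand":{"type":"number"},"x":{"type":"number"},"y":{"type":"number"},"z":{"type":"number"},"roll":{"type":"number"}}}},"force":{"type":"number"}},"required":["rows"]}

```bash
ls; mkdir -p pics; python3 - <<'E'
from bench import *
import cv2,numpy as np
np.set_printoptions(precision=4,suppress=True)
print(get_state())
for n in ("side","top","wrist"):
    c=get_calibration(n);print(n,c["mtx"],c["world_from_camera"])
    cv2.imwrite(f"pics/{n}0.png",get_image(n))
E
```

```text
pics
{'time': 0.0, 'joint_positions': array([ 1.2681,  0.3218, -0.0701,  1.4517,  0.0226,  1.3708, -0.0569]), 'qd': array([ 0.0012, -0.0002, -0.001 , -0.0008, -0.0002, -0.0014,  0.0001]), 'joint_torque': array([ -0.0003, -49.1297,  -0.4038, -31.253 ,  -0.0636,   0.0438,
         0.0002]), 'position': array([ 0.2023, -0.6173,  0.2912]), 'tool_rot': array([-3.1004, -0.4954,  0.0006]), 'ft_force': array([0.0314, 0.393 , 0.4436]), 'torque': array([ 0.0312,  0.0084, -0.0211]), 'grip_force': 0.0, 'grip_width': 0.9988771008825007}
side [[452.7948   0.     319.2061]
 [  0.     452.7948 199.8277]
 [  0.       0.       1.    ]] [[-0.7565 -0.4404  0.4835 -0.1364]
 [-0.6537  0.4888 -0.5777  0.9085]
 [ 0.0181 -0.7531 -0.6577  1.0412]
 [ 0.      0.      0.      1.    ]]
top [[470.8506   0.     317.6972]
 [  0.     470.8506 201.7201]
 [  0.       0.       1.    ]] [[ 0.0054 -0.9889  0.1487  0.3398]
 [-0.9997 -0.0016  0.0256  0.0452]
 [-0.0251 -0.1488 -0.9885  1.5045]
 [ 0.      0.      0.      1.    ]]
wrist [[309.7069   0.     320.8811]
 [  0.     309.7069 203.7544]
 [  0.       0.       1.    ]] [[ 0.3111 -0.9224 -0.2289  0.2636]
 [-0.9504 -0.3021 -0.0742 -0.5971]
 [-0.0007  0.2406 -0.9706  0.3842]
 [ 0.      0.      0.      1.    ]]
```

View pics/top0.png

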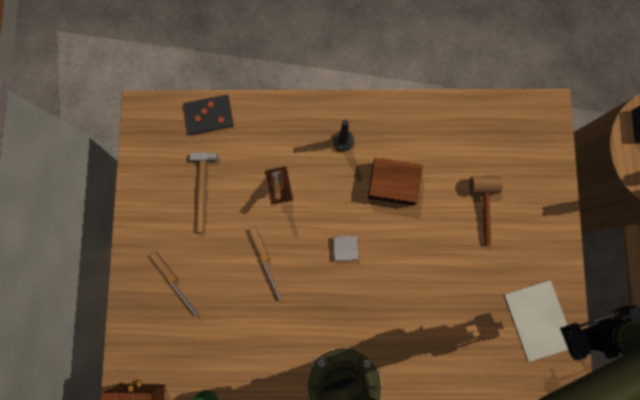

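View pics/side0.png

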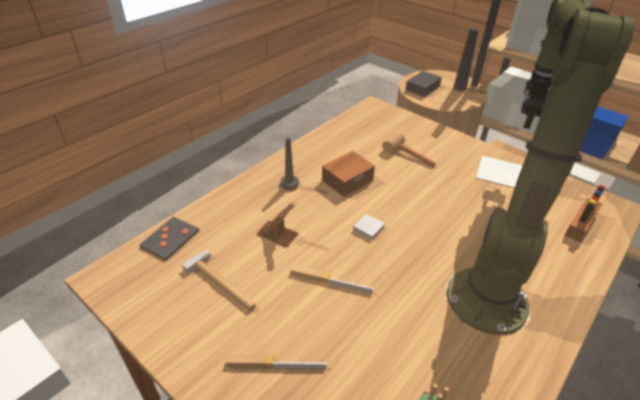

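Top view: the candidates are the small opener in the rest at (278,185), a loose one at (265,263), and a loose larger one at (175,285). I choose the one in the rest because it is the smallest and the task says it starts there. The case is at (395,182), front towards the robot. Next is a close crop, plus a rough localisation.

```bash
cat > h.py <<'E'
from bench import *
import cv2,numpy as np
from scipy.spatial.transform import Rotation as R
np.set_printoptions(precision=4,suppress=True)
def ray(c,uv,fish=False):
    K,T=c["mtx"],c["world_from_camera"]
    d=np.array([(uv[0]-K[0,2])/K[0,0],(uv[1]-K[1,2])/K[1,1],1.])
    if fish:
        r=np.hypot(d[0],d[1]);d=np.array([*(d[:2]/max(r,1e-9)*np.sin(r)),np.cos(r)])
    return T[:3,3],T[:3,:3]@d/np.linalg.norm(d)
def onz(c,uv,z,fish=False):
    o,d=ray(c,uv,fish);return o+d*(z-o[2])/d[2]
def proj(c,P,fish=False):
    K,T=c["mtx"],c["world_from_camera"]
    p=(np.asarray(P,float)-T[:3,3])@T[:3,:3]
    if fish:
        r=np.linalg.norm(p[...,:2],axis=-1);s=np.arctan2(r,p[...,2])/np.maximum(r,1e-9)
        q=p[...,:2]*s[...,None]
    else: q=p[...,:2]/p[...,2:]
    return q*[K[0,0],K[1,1]]+K[:2,2]
E
python3 - <<'E'
from h import *
t=cv2.imread("pics/top0.png");s=cv2.imread("pics/side0.png")
def crop(i,x,y,w,h,k):return cv2.resize(i[y:y+h,x:x+w],None,fx=k,fy=k,interpolation=cv2.INTER_CUBIC)
a=np.hstack([crop(t,250,150,64,48,6),crop(t,360,145,64,64,6)[:288]])
b=np.hstack([crop(s,246,194,64,48,6),crop(s,313,145,64,48,6)])
cv2.imwrite("pics/c1.png",np.vstack([a,b]))
c=get_calibration("top")
for n,uv in dict(rest=(278,190),opener=(265,263),big=(175,285),case=(395,200)).items():print(n,onz(c,uv,0))
for uv in [(374,159),(422,164),(415,203),(370,195)]:print(onz(c,uv,.07))
E
```

```text
rest [0.6044 0.2135 0.    ]
opener [0.3688 0.2507 0.    ]
big [0.2982 0.5356 0.    ]
case [ 0.5721 -0.1648  0.    ]
[ 0.6904 -0.0924  0.07  ]
[ 0.6744 -0.2406  0.07  ]
[ 0.5521 -0.2159  0.07  ]
[ 0.5767 -0.0787  0.07  ]
```

View pics/c1.png

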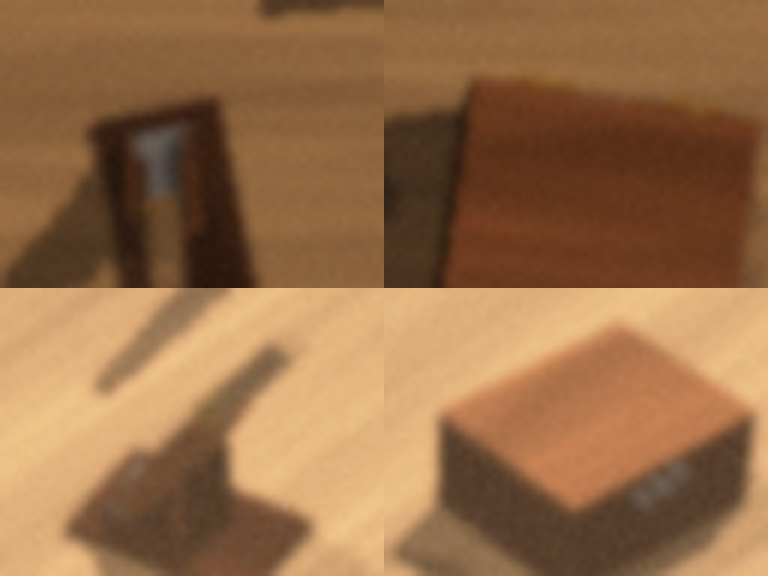

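The crop confirms it: a small opener in the rest, steel tip away from the robot and handle towards it, with rest yaw about +14°. The case hinge is at the rear (+x), with case yaw about −8°. I'll pass over the case, look with the wrist camera, then go to the rest.

>>> send_rows:
  rows:
    - {"z": 20,"x": 20,"y": 36}
    - {"z": 20,"x": 20,"y": 36}
    - {"x": 26,"y": 40}
    - {"x": 26,"y": 40}
    - {"x": 26,"y": 40}
    - {"x": 26,"y": 40}
    - {"x": 26,"y": 40}
    - {"x": 26,"y": 40}
    - {"x": 26,"y": 40}
    - {"x": 26,"y": 40}
  force: 60

```text
schema error: expected keys hand, x, y, z, roll
```

>>> send_rows:
  rows:
    - {"x": 26,"y": 40}
    - {"x": 26,"y": 40}
    - {}
    - {}

```text
schema error: expected keys hand, x, y, z, roll
```

```bash
python3 - <<'E'
from h import *
import pickle
c=get_calibration("wrist");s=get_state();i=get_image("wrist")
cv2.imwrite("pics/w_case.png",i);pickle.dump((c,s),open("w_case.pkl","wb"));print(s["position"],s["ft_force"],s["time"])
E
```

```text
[ 0.2023 -0.6174  0.2914] [-0.7932 -0.654   1.0924] 0.15
```

>>> send_rows:
  rows:
    - {"y": 40}
    - {"y": 40}
    - {"y": 40}
    - {"y": 40}
    - {"y": 40}
    - {"y": 40}
    - {"y": 40}
    - {"y": 40}
    - {"y": 20,"roll": -4}
    - {}

```text
schema error: expected keys hand, x, y, z, roll
```

```bash
python3 - <<'E'
from h import *
import pickle
c=get_calibration("wrist");s=get_state();i=get_image("wrist")
cv2.imwrite("pics/w_rest.png",i);pickle.dump((c,s),open("w_rest.pkl","wb"));print(s["position"],s["ft_force"],s["time"])
cv2.imwrite("pics/both.png",np.vstack([cv2.imread("pics/w_case.png")[:290],i[:290]]))
E
```

```text
[ 0.2024 -0.6174  0.2916] [ 1.0547 -0.1845  0.2387] 0.2
```

View pics/both.png

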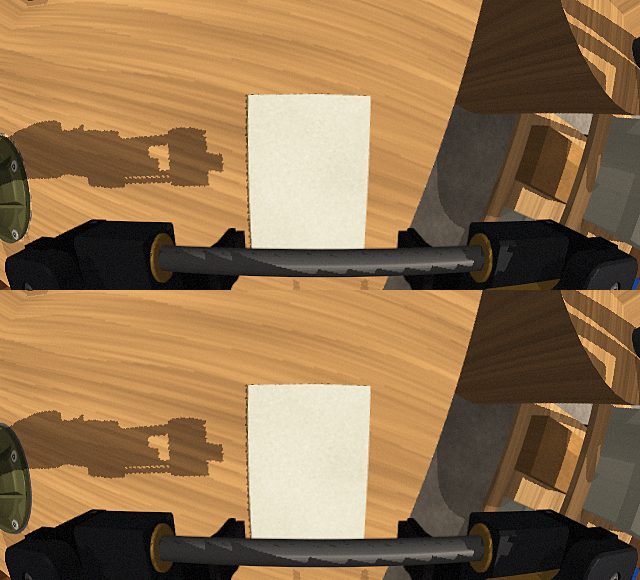

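The picture shows only the paper at (308,170). The moves were refused because every row needs all five keys, so the arm hasn't moved.

>>> send_rows:
  rows:
    - {"z": 20,"x": 20,"y": 36,"hand": 87,"roll": 0}
    - {"z": 20,"x": 20,"y": 36,"hand": 87,"roll": 0}
    - {"x": 26,"y": 40,"z": 0,"hand": 87,"roll": 0}
    - {"x": 26,"y": 40,"z": 0,"hand": 87,"roll": 0}
    - {"x": 26,"y": 40,"z": 0,"hand": 87,"roll": 0}
    - {"x": 26,"y": 40,"z": 0,"hand": 87,"roll": 0}
    - {"x": 26,"y": 40,"z": 0,"hand": 87,"roll": 0}
    - {"x": 26,"y": 40,"z": 0,"hand": 87,"roll": 0}
    - {"x": 26,"y": 40,"z": 0,"hand": 87,"roll": 0}
    - {"x": 26,"y": 40,"z": 0,"hand": 87,"roll": 0}
  force: 60

```text
time: 1.25
position: [0.4511, -0.2239, 0.3325]
tool_rot: [3.101, 0.495, 0.0]
ft_force: [1.1, -0.4, -0.2]
grip_width: 1.002
grip_force: 0.0
```

>>> send_rows:
  rows:
    - {"x": 26,"y": 40,"z": 0,"hand": 87,"roll": 0}
    - {"x": 16,"y": 40,"z": 0,"hand": 87,"roll": 0}
    - {"x": 0,"y": 0,"z": 0,"hand": 87,"roll": 0}
    - {"x": 0,"y": 0,"z": 0,"hand": 87,"roll": 0}

```text
time: 1.65
position: [0.4927, -0.1446, 0.3323]
tool_rot: [3.101, 0.5, -0.0]
ft_force: [-0.0, -0.5, 0.2]
grip_width: 0.999
grip_force: 0.0
```

```bash
python3 - <<'E'
from h import *
import pickle
c=get_calibration("wrist");s=get_state();i=get_image("wrist")
cv2.imwrite("pics/w_case1.png",i);pickle.dump((c,s),open("w_case.pkl","wb"));print(s["position"],s["ft_force"],s["time"])
E
```

```text
[ 0.4927 -0.1446  0.3323] [-0.0151 -0.4742  0.1984] 1.65
```

>>> send_rows:
  rows:
    - {"x": 0,"y": 40,"z": 0,"hand": 87,"roll": 0}
    - {"x": 0,"y": 40,"z": 0,"hand": 87,"roll": 0}
    - {"x": 0,"y": 40,"z": 0,"hand": 87,"roll": 0}
    - {"x": 0,"y": 40,"z": 0,"hand": 87,"roll": 0}
    - {"x": 0,"y": 40,"z": 0,"hand": 87,"roll": 0}
    - {"x": 0,"y": 40,"z": 0,"hand": 87,"roll": 0}
    - {"x": 0,"y": 40,"z": 0,"hand": 87,"roll": 0}
    - {"x": 0,"y": 40,"z": 0,"hand": 87,"roll": 0}
    - {"x": 0,"y": 20,"z": 0,"hand": 87,"roll": -4}
    - {"x": 0,"y": 0,"z": 0,"hand": 87,"roll": 0}

```text
time: 2.7
position: [0.4922, 0.1962, 0.3323]
tool_rot: [-3.116, -0.39, 0.0]
ft_force: [-0.2, -0.4, -0.0]
grip_width: 0.997
grip_force: 0.0
```

```bash
python3 - <<'E'
from h import *
import pickle
c=get_calibration("wrist");s=get_state();i=get_image("wrist")
cv2.imwrite("pics/w_rest1.png",i);pickle.dump((c,s),open("w_rest.pkl","wb"));print(s["position"],s["tool_rot"],s["ft_force"],s["time"])
cv2.imwrite("pics/both1.png",np.vstack([cv2.imread("pics/w_case1.png")[:290],i[:290]]))
E
```

```text
[0.4922 0.1962 0.3323] [-3.1159 -0.3903  0.0003] [-0.2121 -0.3636 -0.0486] 2.7
```

View pics/both1.png

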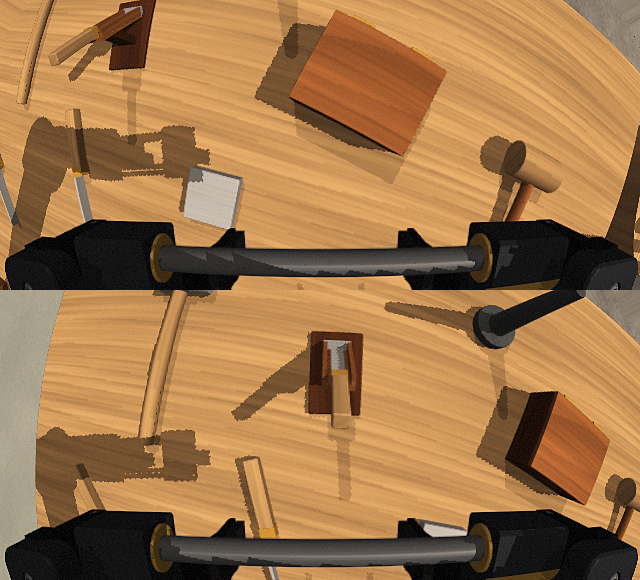

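The wrist view over the case shows the lid's corners at about (335,11), (446,71), (405,156) and (291,98). The rest picture shows the rest base at (311–363, 42–125), the blade/handle junction near (341,82) and the handle end near (340,138). I'll take a close crop of both with corner refinement.

```bash
python3 - <<'E'
from h import *
import pickle
a=cv2.imread("pics/w_rest1.png")[35:143,295:375];
cv2.imwrite("pics/c2.png",cv2.resize(a,None,fx=5.5,fy=5.5,interpolation=cv2.INTER_CUBIC))
c,s=pickle.load(open("w_case.pkl","rb"))
g=cv2.cvtColor(cv2.imread("pics/w_case1.png"),cv2.COLOR_BGR2GRAY)
p=np.float32([[335,11],[446,71],[405,156],[291,98]]).reshape(-1,1,2)
p=cv2.cornerSubPix(g,p,(5,5),(-1,-1),(3,50,.01))[:,0];print(p)
w=np.array([onz(c,q,.070,True) for q in p]);print(w)
W=np.array([[0,75],[0,-75],[-120,-75],[-120,75]])/1e3
A=W-W.mean(0);B=w[:,:2]-w[:,:2].mean(0)
yaw=np.arctan2((A[:,0]*B[:,1]-A[:,1]*B[:,0]).sum(),(A*B).sum())
print("yaw",np.degrees(yaw),"centre",w.mean(0),"sides",np.linalg.norm(np.roll(w,-1,0)-w,axis=1))
u=np.array([np.cos(yaw),np.sin(yaw)]);print("edge",w.mean(0)[:2]-.06*u,"hinge",w.mean(0)[:2]+.06*u)
E
```

```text
[[335.6615   8.6146]
 [446.2569  70.3927]
 [402.4213 156.7699]
 [288.5643  96.0176]]
[[ 0.697  -0.0953  0.07  ]
 [ 0.6736 -0.2431  0.07  ]
 [ 0.5544 -0.2253  0.07  ]
 [ 0.5784 -0.0779  0.07  ]]
yaw -8.850725279231478 centre [ 0.6258 -0.1604  0.07  ] sides [0.1496 0.1206 0.1493 0.1199]
edge [ 0.5666 -0.1512] hinge [ 0.6851 -0.1696]
```

View pics/c2.png

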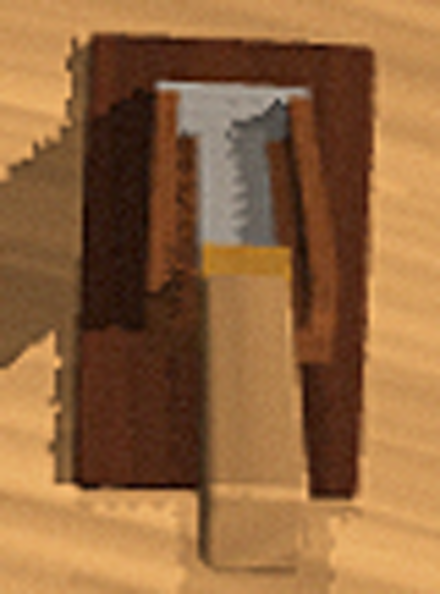

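The crop shows the handle's top face from (203,245)–(292,245) to (208,485)–(300,490), then the end face down to (210,568)–(296,570). I'll fit the opener pose to these corners.

```bash
python3 - <<'E'
from h import *
import pickle
from scipy.optimize import least_squares
c,s=pickle.load(open("w_rest.pkl","rb"))
px=np.array([[208,485],[300,490],[210,568],[296,570],[203,245],[292,245]])/5.5+[295,35]
M=np.array([[-34,8,16],[-34,-8,16],[-34,8,0],[-34,-8,0],[50,8,16],[50,-8,16]])/1e3
t=np.radians(35)
def P(v,M):
    h=np.array([np.cos(v[3]),np.sin(v[3]),0]);k=np.array([0,0,1])
    X=np.sin(t)*h-np.cos(t)*k;Z=np.cos(t)*h+np.sin(t)*k
    return v[:3]+M@np.array([X,np.cross(Z,X),Z])
f=lambda v:np.r_[(proj(c,P(v,M),True)-px).ravel(),(P(v,np.array([.145,0,.0015]))[2]-.013)*300]
r=least_squares(f,[.53,.2,.13,.2])
v=r.x;print(v,np.degrees(v[3]),r.fun)
g=P(v,np.array([0,0,.008]));print("grip",g,"tip",P(v,np.array([.145,0,.0015])),"junction",P(v,np.array([.05,0,.008])))
y=R.from_rotvec(s["tool_rot"]).as_matrix();print("tool x yaw",np.degrees(np.arctan2(y[1,0],y[0,0])),"dTCP to grip (mm)",(g+[0,0,.051]-s["position"])*1e3)
b=np.array([[92,37],[372,47],[356,497],[80,485]])/5.5+[295,35]
w=np.array([onz(c,q,.008,True) for q in b]);print(w);d=w[0]-w[3]+w[1]-w[2];print("base yaw",np.degrees(np.arctan2(d[1],d[0])))
E
```

```text
[0.5695 0.1977 0.1287 0.2036] 11.6660933404035 [-0.4688 -0.2913  1.999  -0.1187 -1.9518 -0.1089  0.8824  0.5189  0.1619
 -0.4305 -0.7779  0.471  -0.6579]
grip [0.5759 0.199  0.1333] tip [0.6521 0.2147 0.0108] junction [0.604  0.2048 0.0924]
tool x yaw 14.279627379837976 dTCP to grip (mm) [  83.7586    2.8345 -147.9636]
[[0.6681 0.2538 0.008 ]
 [0.6836 0.1871 0.008 ]
 [0.5721 0.163  0.008 ]
 [0.558  0.2287 0.008 ]]
base yaw 12.47718655767876
```

>>> send_rows:
  rows:
    - {"x": 43,"y": 2,"z": 0,"hand": 87,"roll": -2}
    - {"x": 43,"y": 2,"z": 0,"hand": 87,"roll": 0}
    - {"x": 0,"y": 0,"z": -40,"hand": 87,"roll": 0}
    - {"x": 0,"y": 0,"z": -40,"hand": 87,"roll": 0}
    - {"x": 0,"y": 0,"z": -40,"hand": 87,"roll": 0}
    - {"x": 0,"y": 0,"z": -31,"hand": 87,"roll": 0}
    - {"x": 0,"y": 0,"z": 0,"hand": 87,"roll": 0}
    - {"x": 0,"y": 0,"z": 0,"hand": 50,"roll": 0}
    - {"x": 0,"y": 0,"z": 0,"hand": 30,"roll": 0}

```text
time: 3.65
position: [0.58, 0.1977, 0.1836]
tool_rot: [3.124, 0.33, 0.005]
ft_force: [0.6, 0.0, 0.8]
grip_width: 0.895
grip_force: 0.0
```

```bash
python3 - <<'E'
from h import *
s=get_state();print(s["position"],s["grip_width"],s["ft_force"])
i=get_image("wrist");a=get_image("side")[170:250,230:330]
cv2.imwrite("pics/g1.png",np.vstack([i[100:],cv2.copyMakeBorder(cv2.resize(a,(350,280),interpolation=cv2.INTER_CUBIC),0,0,0,290,0)]))
E
```

```text
[0.58   0.1977 0.1836] 0.895069451653111 [0.6374 0.0227 0.8178]
```

View pics/g1.png

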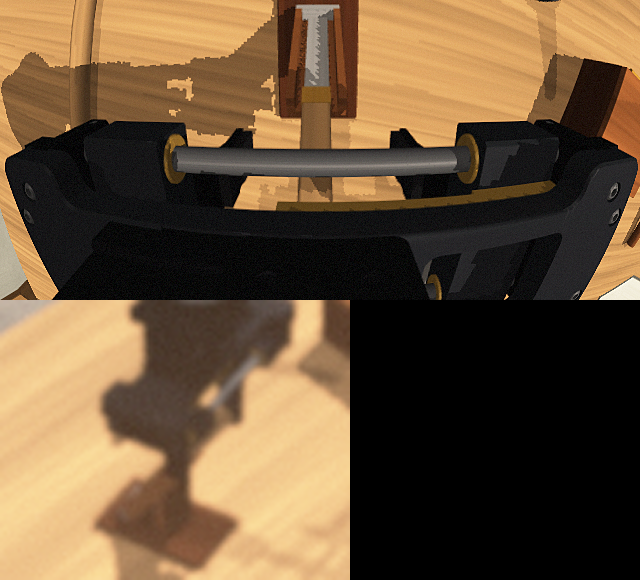

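The handle is centred between the fingers: handle at column 316, fingers at 243 and 398. The blade is still in the channel, so I'll close.

>>> send_rows:
  rows:
    - {"x": 0,"y": 0,"z": 0,"hand": 10,"roll": 0}
    - {"x": 0,"y": 0,"z": 0,"hand": 0,"roll": 0}
    - {"x": 0,"y": 0,"z": 0,"hand": 0,"roll": 0}
    - {"x": 0,"y": 0,"z": 0,"hand": 0,"roll": 0}
    - {"x": 0,"y": 0,"z": 0,"hand": 0,"roll": 0}
    - {"x": 0,"y": 0,"z": 0,"hand": 0,"roll": 0}
    - {"x": 0,"y": 0,"z": 0,"hand": 0,"roll": 0}
  force: 60

```text
time: 4.45
position: [0.5784, 0.1984, 0.1812]
tool_rot: [-3.124, -0.333, 0.0]
ft_force: [-0.1, -0.6, -0.1]
grip_width: 0.179
grip_force: 60.1
```

>>> send_rows:
  rows:
    - {"x": -22,"y": -5,"z": 33,"hand": 0,"roll": 0}
    - {"x": -22,"y": -5,"z": 33,"hand": 0,"roll": 0}
    - {"x": -23,"y": -5,"z": 33,"hand": 0,"roll": 0}
    - {"x": 0,"y": -40,"z": 0,"hand": 0,"roll": -3}
    - {"x": -7,"y": -40,"z": 0,"hand": 0,"roll": -3}
    - {"x": -7,"y": -40,"z": 0,"hand": 0,"roll": -3}
    - {"x": -7,"y": -40,"z": 0,"hand": 0,"roll": -3}
    - {"x": -7,"y": -40,"z": 0,"hand": 0,"roll": -3}
    - {"x": -7,"y": -40,"z": 0,"hand": 0,"roll": -3}
    - {"x": -9,"y": -40,"z": 0,"hand": 0,"roll": -3}

```text
time: 5.45
position: [0.4669, -0.0981, 0.2804]
tool_rot: [3.131, -0.245, 0.001]
ft_force: [0.6, -0.6, -0.6]
grip_width: 0.181
grip_force: 60.0
```

>>> send_rows:
  rows:
    - {"x": 0,"y": -38,"z": 0,"hand": 0,"roll": 0}
    - {"x": 0,"y": 0,"z": -21,"hand": 0,"roll": 0}
    - {"x": 0,"y": 0,"z": 0,"hand": 0,"roll": 0}
    - {"x": 0,"y": 0,"z": 0,"hand": 0,"roll": 0}

```text
time: 5.85
position: [0.4673, -0.1337, 0.2592]
tool_rot: [-3.132, 0.24, 0.002]
ft_force: [0.7, 0.8, -0.2]
grip_width: 0.181
grip_force: 60.0
```

```bash
cat >> h.py <<'E'
E=np.array([.5666,-.1512]);yc=np.radians(-8.85);U=np.array([np.cos(yc),np.sin(yc)]);V=np.array([-U[1],U[0]])
def shot(n):
    s=get_state();c=get_calibration("wrist");i=get_image("wrist");S=get_image("side");cs=get_calibration("side")
    p=s["position"];d=p[:2]-E
    m=R.from_rotvec(s["tool_rot"]).as_matrix();yw=np.arctan2(m[1,0],m[0,0])
    h=np.array([np.cos(yw),np.sin(yw)]);tip=np.r_[p[:2]+.0755*h,p[2]-.169]
    grip=np.r_[p[:2],p[2]-.051]
    print("t",s["time"],"TCP",p,"yaw",np.degrees(yw),"tip d,lat,z",(tip[:2]-E)@U,(tip[:2]-E)@V,tip[2],"F",s["ft_force"],s["grip_width"])
    for P in (tip,grip): 
        q=proj(c,P,True);cv2.circle(i,tuple(int(round(k)) for k in q),3,(0,255,0),1)
    for P in (tip,grip):
        q=proj(cs,P);cv2.circle(S,tuple(int(round(k)) for k in q),1,(0,255,0),1)
    a=cv2.resize(S[90:210,290:390],(400,480),interpolation=cv2.INTER_CUBIC)
    b=cv2.copyMakeBorder(i[:,150:500],0,80,0,0,0)
    cv2.imwrite(f"pics/{n}.png",np.hstack([b,a]))
E
python3 -c "
from h import *
shot('i1')"
```

```text
t 5.85 TCP [ 0.4673 -0.1337  0.2592] yaw -8.770689409691764 tip d,lat,z -0.02528365314551496 0.0021370553213476452 0.09018132541105842 F [ 0.6931  0.765  -0.1969] 0.18083436901037195
```

View pics/i1.png

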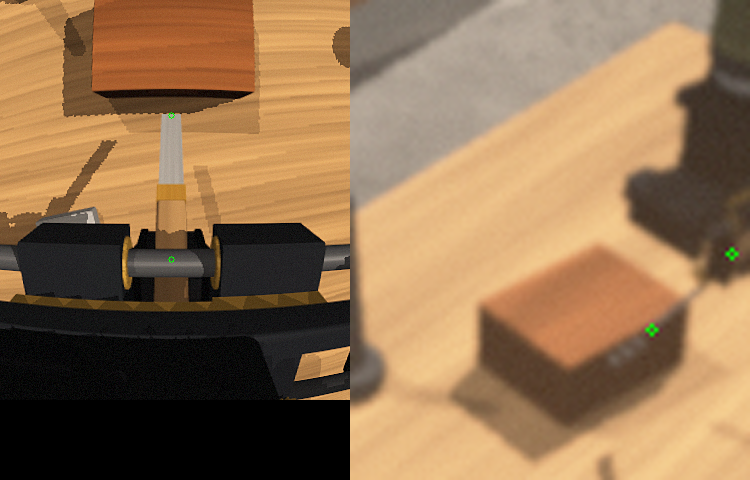

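The blade tip matches the prediction in both views: green marks at (171,115) left and (652,330) right, centred on the notch. I'll insert along the blade axis.

>>> send_rows:
  rows:
    - {"x": 9,"y": -2,"z": -14,"hand": 0,"roll": 0}
    - {"x": 9,"y": -2,"z": -14,"hand": 0,"roll": 0}
    - {"x": 9,"y": -2,"z": -13,"hand": 0,"roll": 0}
    - {"x": 9,"y": -2,"z": -13,"hand": 0,"roll": 0}
    - {"x": 9,"y": -1,"z": -13,"hand": 0,"roll": 0}
    - {"x": 0,"y": 0,"z": 0,"hand": 0,"roll": 0}
    - {"x": 0,"y": 0,"z": 0,"hand": 0,"roll": 0}

```text
time: 6.65
position: [0.5127, -0.1429, 0.1929]
tool_rot: [-3.132, 0.24, -0.0]
ft_force: [0.2, -0.2, 0.4]
grip_width: 0.179
grip_force: 60.0
```

>>> send_rows:
  rows:
    - {"x": 3,"y": -1,"z": 2,"hand": 0,"roll": 0}
    - {"x": 1,"y": 0,"z": 10,"hand": 0,"roll": 0}
    - {"x": 1,"y": 0,"z": 11,"hand": 0,"roll": 0}
    - {"x": 2,"y": 0,"z": 10,"hand": 0,"roll": 0}
    - {"x": 3,"y": 0,"z": 10,"hand": 0,"roll": 0}
    - {"x": 4,"y": -1,"z": 10,"hand": 0,"roll": 0}
    - {"x": 0,"y": 0,"z": 0,"hand": 0,"roll": 0}

```text
time: 7.35
position: [0.5276, -0.146, 0.2473]
tool_rot: [3.131, -0.243, 0.004]
ft_force: [-2.5, 1.2, -0.0]
grip_width: 0.179
grip_force: 60.0
```

```bash
python3 -c "
from h import *
shot('i2')"
```

```text
t 7.35 TCP [ 0.5276 -0.146   0.2473] yaw -8.860138570118009 tip d,lat,z 0.03617496150890622 -0.0008895733374782314 0.07834651648828214 F [-2.5486  1.2192 -0.045 ] 0.17909396747055908
```

View pics/i2.png

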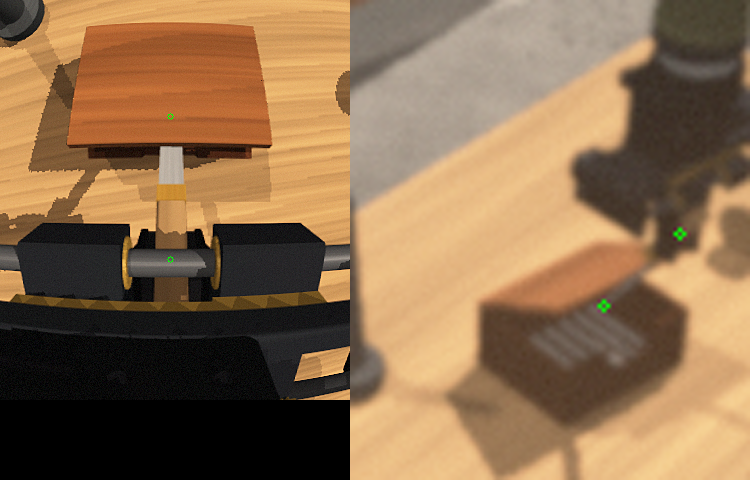

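The lid is up about 20–25° on the blade, with the front edge at row 146 resting on it and the opener unslipped. I'll follow the arc.

>>> send_rows:
  rows:
    - {"x": 5,"y": -1,"z": 9,"hand": 0,"roll": 0}
    - {"x": 6,"y": -1,"z": 9,"hand": 0,"roll": 0}
    - {"x": 6,"y": -1,"z": 8,"hand": 0,"roll": 0}
    - {"x": 7,"y": -1,"z": 8,"hand": 0,"roll": 0}
    - {"x": 7,"y": -1,"z": 7,"hand": 0,"roll": 0}
    - {"x": 9,"y": -1,"z": 7,"hand": 0,"roll": 0}
    - {"x": 0,"y": 0,"z": 0,"hand": 0,"roll": 0}

```text
time: 8.15
position: [0.568, -0.1521, 0.2943]
tool_rot: [3.132, -0.242, 0.003]
ft_force: [0.5, -0.4, -1.1]
grip_width: 0.176
grip_force: 60.0
```

>>> send_rows:
  rows:
    - {"x": 4,"y": -1,"z": 6,"hand": 0,"roll": 0}
    - {"x": 4,"y": -1,"z": 5,"hand": 0,"roll": 0}
    - {"x": 6,"y": -1,"z": 5,"hand": 0,"roll": 0}
    - {"x": 6,"y": -1,"z": 5,"hand": 0,"roll": 0}
    - {"x": 7,"y": -1,"z": 4,"hand": 0,"roll": 0}
    - {"x": 8,"y": -1,"z": 3,"hand": 0,"roll": 0}
    - {"x": 0,"y": 0,"z": 0,"hand": 0,"roll": 0}

```text
time: 8.85
position: [0.6031, -0.1579, 0.3222]
tool_rot: [3.132, -0.242, 0.005]
ft_force: [-0.4, -0.3, -1.6]
grip_width: 0.179
grip_force: 60.0
```

```bash
python3 -c "
from h import *
shot('i3')"
```

```text
t 8.85 TCP [ 0.6031 -0.1579  0.3222] yaw -8.842551872550668 tip d,lat,z 0.11264579258323384 -0.0009937667982545875 0.15320676147234066 F [-0.4459 -0.3067 -1.5579] 0.1785828214691985
```

View pics/i3.png

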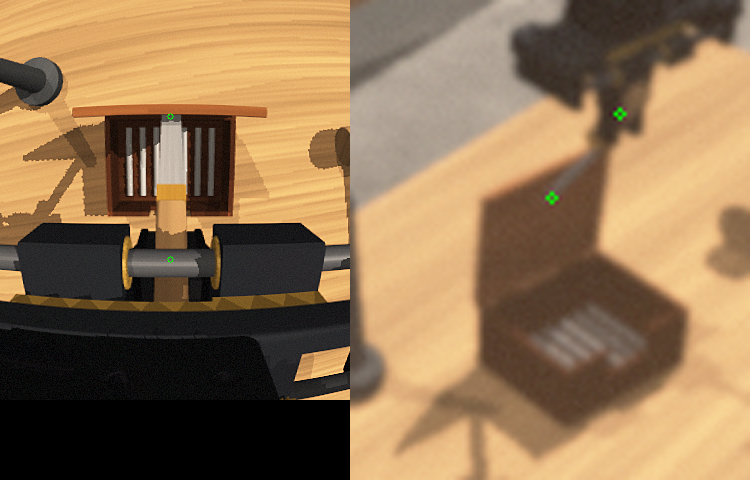

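The lid is almost upright: its edge is at row 110 and the tip mark still sits on the blade tip at (170,117). I'll push it a bit past vertical, then back off.

>>> send_rows:
  rows:
    - {"x": 8,"y": -1,"z": 0,"hand": 0,"roll": 0}
    - {"x": 8,"y": -1,"z": 0,"hand": 0,"roll": 0}
    - {"x": 7,"y": -1,"z": -1,"hand": 0,"roll": 0}
    - {"x": 0,"y": 0,"z": 0,"hand": 0,"roll": 0}
    - {"x": -15,"y": 2,"z": 0,"hand": 0,"roll": 0}
    - {"x": -30,"y": 5,"z": 0,"hand": 0,"roll": 0}
    - {"x": -30,"y": 5,"z": 0,"hand": 0,"roll": 0}
    - {"x": -30,"y": 10,"z": 10,"hand": 0,"roll": 0}
    - {"x": 0,"y": 0,"z": 0,"hand": 0,"roll": 0}

```text
time: 9.85
position: [0.5179, -0.1375, 0.3319]
tool_rot: [3.13, -0.241, 0.003]
ft_force: [1.2, 0.4, 0.6]
grip_width: 0.179
grip_force: 60.0
```

```bash
python3 -c "
from h import *
shot('i4')"
```

```text
t 9.85 TCP [ 0.5179 -0.1375  0.3319] yaw -8.818439313064934 tip d,lat,z 0.02527754442630188 0.0061145661543109565 0.1628956129591713 F [1.1738 0.3561 0.5844] 0.17858878050132435
```

View pics/i4.png

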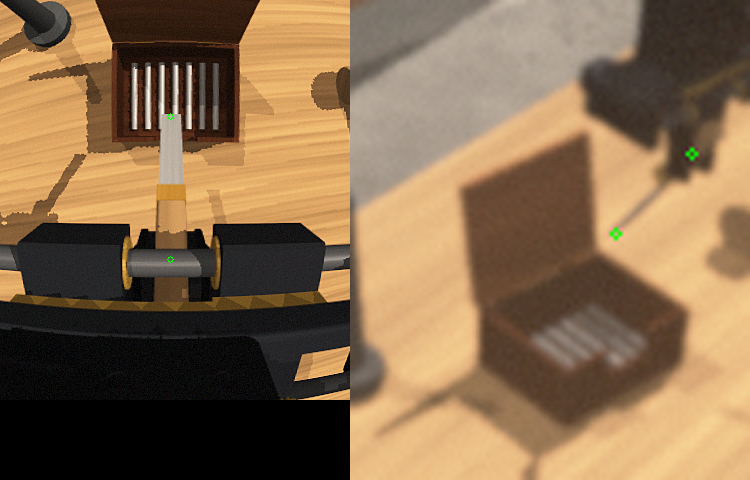

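The lid leans back by itself, and the tip mark is still on the blade tip, so the opener hasn't slipped. That's the end of my picture budget (11 viewed, one over). I'll go back to the rest on the recorded poses.

>>> send_rows:
  rows:
    - {"x": -20,"y": 31,"z": 0,"hand": 0,"roll": 3}
    - {"x": -10,"y": 40,"z": 0,"hand": 0,"roll": 3}
    - {"x": 0,"y": 40,"z": 0,"hand": 0,"roll": 3}
    - {"x": 0,"y": 40,"z": 0,"hand": 0,"roll": 3}
    - {"x": 0,"y": 40,"z": 0,"hand": 0,"roll": 3}
    - {"x": 0,"y": 40,"z": 0,"hand": 0,"roll": 3}
    - {"x": 0,"y": 40,"z": 0,"hand": 0,"roll": 3}
    - {"x": 10,"y": 40,"z": 0,"hand": 0,"roll": 0}
    - {"x": 13,"y": 11,"z": -41,"hand": 0,"roll": 0}
    - {"x": 0,"y": 0,"z": 0,"hand": 0,"roll": 0}

```text
time: 10.95
position: [0.5118, 0.1851, 0.2845]
tool_rot: [-3.12, -0.339, 0.011]
ft_force: [-0.6, -0.8, -1.6]
grip_width: 0.18
grip_force: 60.0
```

>>> send_rows:
  rows:
    - {"x": 14,"y": 3,"z": -20,"hand": 0,"roll": 0}
    - {"x": 14,"y": 3,"z": -20,"hand": 0,"roll": 0}
    - {"x": 14,"y": 3,"z": -20,"hand": 0,"roll": 0}
    - {"x": 13,"y": 2,"z": -20,"hand": 0,"roll": 0}
    - {"x": 12,"y": 2,"z": -20,"hand": 0,"roll": 0}
    - {"x": 0,"y": 0,"z": 0,"hand": 0,"roll": 0}
    - {"x": 0,"y": 0,"z": 0,"hand": 0,"roll": 0}

```text
time: 11.65
position: [0.5798, 0.1959, 0.1895]
tool_rot: [-3.124, -0.331, 0.001]
ft_force: [-0.6, 0.8, -0.1]
grip_width: 0.181
grip_force: 60.0
```

>>> send_rows:
  rows:
    - {"x": 0,"y": 2,"z": -3,"hand": 0,"roll": 0}
    - {"x": -1,"y": 0,"z": -3,"hand": 0,"roll": 0}
    - {"x": 0,"y": 0,"z": 0,"hand": 0,"roll": 0}
    - {"x": 0,"y": 0,"z": 0,"hand": 0,"roll": 0}

```text
time: 12.05
position: [0.5784, 0.1982, 0.1837]
tool_rot: [3.123, 0.332, 0.001]
ft_force: [0.3, 0.1, -0.8]
grip_width: 0.179
grip_force: 60.0
```

Within 3 mm of the pick pose with no contact force. One small step down, then a soft release.

>>> send_rows:
  rows:
    - {"x": 0,"y": 0,"z": -2,"hand": 0,"roll": 0}
    - {"x": 0,"y": 0,"z": 0,"hand": 0,"roll": 0}
    - {"x": 0,"y": 0,"z": 0,"hand": 20,"roll": 0}
    - {"x": 0,"y": 0,"z": 0,"hand": 30,"roll": 0}
    - {"x": 0,"y": 0,"z": 0,"hand": 50,"roll": 0}
    - {"x": 0,"y": 0,"z": 0,"hand": 70,"roll": 0}
    - {"x": 0,"y": 0,"z": 0,"hand": 87,"roll": 0}
    - {"x": 0,"y": 0,"z": 0,"hand": 87,"roll": 0}
    - {"x": 0,"y": 0,"z": 0,"hand": 87,"roll": 0}

```text
time: 12.95
position: [0.5785, 0.1983, 0.1813]
tool_rot: [3.124, 0.333, -0.0]
ft_force: [0.0, -0.2, 0.4]
grip_width: 0.691
grip_force: 0.0
```

>>> send_rows:
  rows:
    - {"x": 0,"y": 0,"z": 20,"hand": 87,"roll": 0}
    - {"x": 0,"y": 0,"z": 40,"hand": 87,"roll": 0}
    - {"x": 0,"y": 0,"z": 40,"hand": 87,"roll": 0}
    - {"x": -43,"y": -2,"z": 25,"hand": 87,"roll": 0}
    - {"x": -43,"y": -2,"z": 24,"hand": 87,"roll": 2}
    - {"x": 0,"y": 0,"z": 0,"hand": 87,"roll": 0}
    - {"x": 0,"y": 0,"z": 0,"hand": 87,"roll": 0}

```text
time: 13.65
position: [0.4922, 0.1944, 0.3316]
tool_rot: [3.115, 0.387, 0.006]
ft_force: [1.0, -0.1, 0.1]
grip_width: 1.002
grip_force: 0.0
```

```bash
python3 - <<'E'
from h import *
import pickle
c0,s0=pickle.load(open("w_rest.pkl","rb"));c=get_calibration("wrist");s=get_state();i=get_image("wrist")
cv2.imwrite("pics/end.png",i);print(s["position"],s["ft_force"],s["grip_width"],s["time"])
a=cv2.imread("pics/w_rest1.png")
A=a[25:150,300:375];r=cv2.matchTemplate(i[10:190,280:400],A,cv2.TM_CCOEFF_NORMED);_,m,_,l=cv2.minMaxLoc(r);print("whole match",m,"shift",l[0]-20,l[1]-15)
for n,(y0,y1,x0,x1) in dict(handle_end=(105,142,325,358),junction=(70,95,325,355),base=(35,60,300,330)).items():
    r=cv2.matchTemplate(i[y0-15:y1+15,x0-15:x1+15],a[y0:y1,x0:x1],cv2.TM_CCOEFF_NORMED);_,m,_,l=cv2.minMaxLoc(r);print(n,round(m,3),l[0]-15,l[1]-15)
E
```

```text
[0.4922 0.1944 0.3316] [ 0.9716 -0.1444  0.1474] 1.002429032772495 13.65
whole match 0.9575252532958984 shift -2 0
handle_end 0.966 -1 1
junction 0.905 -1 0
base 0.952 -3 1
```

The opener matches its starting appearance in the rest to within 1–2 px (about 2–3 mm), so I'm handing in.

```bash
python3 -c "
from bench import *
print(close_job())"
```

```text
the job is handed in; nothing more can be done
None
```

I levered the lid open until it leaned back by itself, laid the opener back in its rest within about 2–3 mm of where it started, and handed the job in at 13.7 s; no verdict came back, and I viewed 11 pictures, one over the limit of 10.

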